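# Unlock and open the glue press

## Robot

A 7-joint arm with a two-finger parallel gripper is mounted at the origin on the work surface. World frame = base frame: x ahead of the robot, y to its left, z up, the work surface at z = 0. Lengths are in mm, angles in rad, forces in N, time in s.
With the tool pointing down it reaches from about 425 to 925 mm from the base axis. Payload 6.8 kg.
Tool frame: the origin (TCP) lies midway between the tips of the shut fingers; the grasp point (between the pads) lies env.grasp_offset behind it (env.grasp_offset is the distance from the TCP to the grasp point, in mm); z points along the fingers, y is the line along which they close (so a half turn about z gives the same grasp; the last joint's range is limited). The gripper opens to 85 mm and grips with 20 to 120 N. Pads are 22 mm wide; open, the fingers measure 114 mm over their backs; the gripper's body (76 mm by 85 mm) begins 54 mm behind the grasp point. The pads swing forward as they close: fully open they stand 13 mm farther back than shut.
Start: joints at [1.235, 0.477, 0.022, 1.555, -0.011, 1.109, -0.083], TCP at [152.446, -657.577, 231.308] pointing down, gripper open.
Joint ranges: [-2.96, 2.96], [-0.34, 2.1], [-1.41, 1.46], [0.24, 2.44], [-1.37, 4.51], [0.17, 1.92], [-2.96, 2.96]. Speed limits (rad/s): [2.39, 2.39, 3.14, 3.14, 3.14, 3.14, 3.14].

## Interface

Orientations are given as a rotation vector (axis times angle).
In Python, from station import env, capture, outline_of gives the robot as it stands. Calls block until the motion is done:
- env.move_to(position, orientation): joint-space move of the TCP to a pose.
- env.move_linear(position, frame=None, max_speed=150): straight line of the TCP; frame=None keeps the orientation; max_speed is the mean speed in mm/s.
- env.move_joints(angles): joint-space move.
- env.grip(opening): finger opening in mm; the grip force is fixed at half the most; returns when the fingers have stopped.
- env.sleep(seconds).
- env.ik(position, orientation): joint angles nearest the present ones, or None.
- env.get_state(): the state.
- capture(name): name is "side" or "top"; returns a dict with "pixels" (400x640x3 uint8, red, green, blue), "vertical_fov" (degrees; the focal length in pixels is half the picture's height over the tangent of half this angle, whatever the lens; pixels are square), "cx", "cy" (the principal point, pixels), "origin" and "rotation" of the camera in the world. Camera axes: x right, y down, z forward; pixel columns grow to the right and rows downward; lengths in mm; the calibration is good to about 2 mm. A picture is of the moment at which its call begins. There is no depth.
A pose or a line that the arm cannot do raises env.PlanningError and nothing moves.
- env.finish_job(): hands the job in; it is judged then, once.
Trained networks look in a picture, given as the dict that the camera call returned (one of the last four; its "shot" number tells which), for a name from the list of things; names that differ only in an ending like _2 or _b are one class to them, and where a whole thing is asked for, a point or a joint stands for the part that bears it (a point fixed in the world has none). Each returns a list of dicts, best first, with "score" (0 to 1); they miss things now and then, are a little off and sometimes report something else, mostly with a low value. They report only what shows in the picture. A call takes as long as a camera call.
- outline_of(picture, thing): "pixels" (400x640 bool, what is visible of it) and "bbox" ([left, top, right, bottom] in pixels, round what is visible of it).
The state is a dict: "clock": time; "joints": joint angles; "dq": joint speeds; "effort": joint torques, N m; "position": TCP position; "tcp_rot": TCP orientation; "force": force on the tool from outside, world axes, zero at the start; "wrist_torque": the same for the moment, N m; "finger_gap": finger opening in mm; "finger_force": force on a finger pad.
Only numpy, scipy, OpenCV 4.12 (cv2) and the standard library are available. Lean on these libraries where they do the work, as an engineer would, in place of code of your own. Each camera call takes 0.05 s, during which the arm holds its last target. There are 200 camera calls.

## Task

The glue on the wooden panel in the bench press has set. Pull the steel lock bar fully out sideways by its knob so that it no longer crosses the press arm, then raise the arm by its T-handle as far as it goes, let go and leave it standing open. Leave the panel lying in the press and do not disturb the jar, offcut and brush around it.

Things in the scene. Friction and masses are not known exactly. Their poses are not given: they have to be found in the camera images.
- press: Plywood base board fixed to the table, 300 x 200 x 20 mm, carrying the hinged arm and the lock bar; it stands turned up to 0.5 rad. Origin: at table height on its centre line, 120 mm from its near (-x) edge. x: along the arm from handle to hinge; y: the way the lock bar is pulled out; z up. Two hinge cheeks at x 140, 95 mm high; bar guides: see point lock_guide.
- press_arm (a joint): Angle of the press arm, rad: 0 = level, down on the panel; 1.3 = fully open against its stop. It grows as the handle rises and tips towards the hinge. The hinge is stiff: raising takes 5 to 7 N at the handle and the arm stays where it is left. With the lock bar across it, it rises no more than about 0.02 rad.
- t_handle (a point): Centre of the T-handle, a wooden bar along press y at the arm's near end, 22 mm thick, 130 mm long, turning freely on its own axle, 76 mm above the table when down. The steel arm (26 wide, 20 high) crosses its middle: grip it some 42 mm to either side along y. It moves on a 220 mm arc about point press_hinge in the press x-z plane, to 288 mm height when open.
- press_hinge (a point): The hinge axis of the press arm, on the centre line of the press, 76 mm above the table. The axis runs along the press y axis.
- lock_bar (a joint): How far the lock bar is pulled out, m: 0 = fully in, 0.060 = fully out against its stop. It starts between 0 and 0.012. The press arm comes free beyond 0.050. The bar slides along the press +y axis with about 2 N of friction and stays where it is left.
- lock_knob (a point): Grip point on the axis of the lock bar's upright steel knob, 20 mm in diameter, standing 36 mm above the bar (top 136, this point 120 mm above the table). The flat steel bar is 14 wide, 12 high, 134 mm long, its top 100 mm above the table; it crosses over the press arm, the knob near its outer (+y) end.
- lock_guide (a point): Point between the two wooden guide posts of the lock bar, on the press centre line (press x = 10 mm), 94 mm above the table at the bar's mid height. The posts are 30 mm long in x and 110 mm high above the table, at y -36 to -24 mm and y 24 to 44 mm; the press arm passes between them.
- panel: The glued wooden panel of striped strips, 70 x 110 x 25 mm (x, y, z), loose, lying on the press board under the arm's rubber pad. Origin: centre of its underside. It stays where it is.
- jar: A lidded round jar, 68 mm in diameter, 85 mm high, on the table beside the press. Origin: centre of its underside. Leave it alone.
- offcut: A loose wooden offcut, 85 x 45 x 30 mm, on the table beside the press. Origin: centre of its underside. Leave it alone.
- brush: A glue brush about 200 mm long lying on the table on the lock knob's side of the press. Leave it alone.

How it is judged (in metres and radians):
On the way, in this order (a step that is already met when the one before it is completed fails the run):
1. the lock bar is pulled out (beyond 50 mm) while the arm is still down (under 0.1 rad) (value of joint lock_bar above 0.05 m and value of joint press_arm below 0.1 rad), for 0.2 s.
2. the press arm is raised open (beyond 1.15 rad) (value of joint press_arm above 1.15 rad), for 0.2 s.
At the end, for the whole second after the job is handed in: The press arm stands open beyond 1.15 rad (its stop is at 1.3) and is at rest, the lock bar is out beyond 50 mm (its stop is at 60), the panel lies at rest within 20 mm of where it was, and the jar, the offcut and the brush are within 40 mm of where they were (value of joint press_arm above 1.15 rad and velocity of joint press_arm between -0.05 and 0.05 rad/s and value of joint lock_bar above 0.05 m and distance of panel from where it was at the start of the episode below 0.02 m and linear speed of panel below 0.02 m/s and distance of each of jar, offcut, brush from where it was at the start of the episode below 0.04 m); the robot touches nothing.
It fails at once if the panel is shifted more than 20 mm (distance of panel from where it was at the start of the episode above 0.02 m).
It fails at once if the jar is disturbed (moved more than 40 mm) (distance of jar from where it was at the start of the episode above 0.04 m).
It fails at once if the offcut is disturbed (moved more than 40 mm) (distance of offcut from where it was at the start of the episode above 0.04 m).
It fails at once if the brush is disturbed (moved more than 40 mm) (distance of brush from where it was at the start of the episode above 0.04 m).
It also fails if it takes over 48 s, if anything falls off the work surface, if the arm or the gripper's body presses on something with over 40 N, if the wrist force passes 120 N, or if a joint passes its speed limit or range.

## Working session

There is one attempt and no reset: what is moved stays moved. The work goes in short steps, each a Python script; the robot and the scene stay as the last script left them, time stands still between calls to the robot, and variables do not carry over. Pictures are saved under pics/ and viewed, at most 10 in all, crops included, and the job is handed in when it is done.

```bash
ls; mkdir -p pics; python3 - <<'E'
from station import env,capture,outline_of
import cv2,numpy as np
s=env.get_state();print(s['clock'],s['position'],s['tcp_rot'],s['finger_gap'],env.grasp_offset)
for n in ("side","top"):
    p=capture(n);cv2.imwrite(f"pics/{n}0.png",p["pixels"][:,:,::-1])
    print(n,p['vertical_fov'],p['cx'],p['cy'],p['origin'],np.array(p['rotation']).tolist())
    for t in ("press","lock_knob","lock_bar","t_handle","press_arm","panel","jar","offcut","brush"):
        for o in outline_of(p,t)[:2]:
            m=o['pixels'];ys,xs=np.nonzero(m);print(t,round(o['score'],2),o['bbox'],m.sum(),xs.mean().round(1),ys.mean().round(1))
E
```

```text
pics
station.py
0.0 [ 152.2661232  -656.97714825  230.33786434] [-3.11944751e+00 -3.56856520e-01  5.69995271e-04] 85.55789995122961 18.700000000000003
side 49.78778231236717 321.992193852412 195.42326706779792 [175.5212175  771.48742126 583.05770542] [-0.5660347714594736, 2.454738593665633, -1.4100965663087552]
press 0.32 [320.5, 153.9, 342.8, 191.9] 792 332.5 171.6
lock_knob 0.6 [277.4, 194.7, 315.7, 227.5] 447 291.3 211.7
lock_bar 0.78 [276.9, 194.0, 318.9, 228.7] 399 289.4 213.5
t_handle 0.74 [255.9, 190.3, 356.5, 241.1] 1190 312.8 212.6
press_arm 0.98 [257.7, 188.9, 360.7, 241.4] 1230 314.7 212.4
press_arm 0.2 [353.7, 183.1, 388.8, 210.7] 638 370.6 196.5
panel 0.87 [259.6, 211.5, 289.5, 238.7] 440 274.4 226.7
panel 0.18 [187.8, 301.3, 288.6, 342.6] 1919 232.5 320.8
jar 0.88 [322.7, 154.2, 341.8, 190.1] 726 332.5 171.1
offcut 0.93 [351.5, 186.0, 391.1, 212.0] 614 370.8 196.7
brush 0.7 [187.1, 298.6, 287.8, 345.6] 1853 232.9 320.7
top 47.41337120379036 322.0310228188601 198.24330670184992 [ 386.91389173   34.87313669 1122.41203734] [-2.0891507923689048, 2.1419031223459344, -0.18848792866649988]
press 0.89 [269.8, 137.9, 358.9, 256.1] 8860 315.5 199.4
lock_knob 0.57 [269.1, 191.8, 323.6, 200.4] 338 296.0 196.4
lock_knob 0.19 [394.1, 212.7, 416.3, 250.8] 654 404.3 230.8
lock_bar 0.84 [270.6, 191.8, 326.3, 201.2] 370 297.6 196.6
t_handle 0.92 [285.8, 141.4, 342.6, 244.9] 1545 314.9 203.8
press_arm 0.71 [285.8, 141.4, 345.5, 237.9] 1488 314.6 203.9
panel 0.82 [293.1, 162.9, 341.1, 196.2] 839 316.5 178.2
panel 0.73 [272.3, 138.4, 356.2, 257.4] 8783 315.3 199.6
jar 0.88 [402.5, 159.7, 438.4, 189.8] 785 420.4 175.8
offcut 0.77 [394.4, 213.9, 419.5, 252.8] 709 403.8 231.3
brush 0.94 [187.2, 176.4, 208.8, 257.7] 1067 199.6 207.9
brush 0.36 [270.7, 136.9, 357.8, 254.7] 8983 315.6 199.0
```

```bash
python3 - <<'E'
import cv2
a=cv2.imread("pics/top0.png")[120:270,180:450];cv2.imwrite("pics/c1.png",cv2.resize(a,None,fx=2.9,fy=2.9,interpolation=2))
a=cv2.imread("pics/side0.png")[140:260,230:410];cv2.imwrite("pics/c2.png",cv2.resize(a,None,fx=4.4,fy=4.4,interpolation=2))
E
```

```text
(no output)
```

View pics/c1.png

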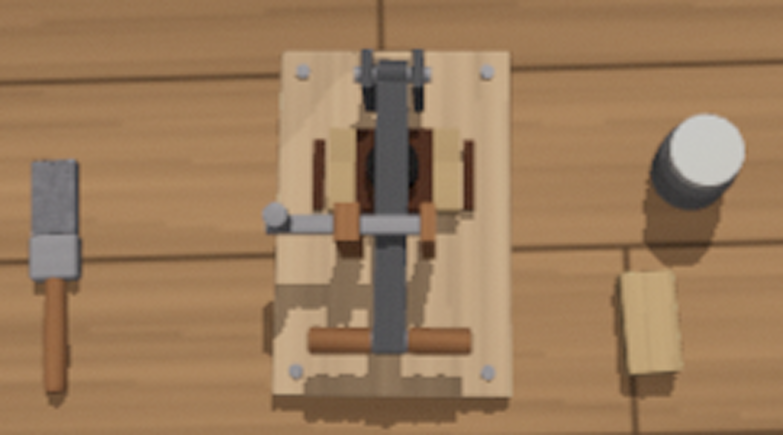

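View pics/c2.png

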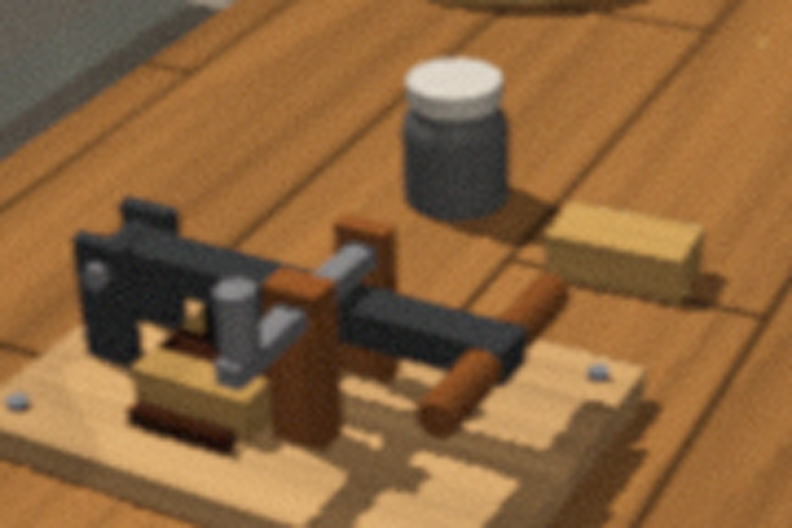

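The top crop shows the knob top at about (275.5,194), the handle ends at (286.6,237) and (342.4,237), and the hinge pin at about (315,145.5). In the side crop the knob top is at (284,206) and the handle ends are at (329,234) and (356,205.5). The brush, jar and offcut are all well clear of the press. The next step is to turn these pixels into positions.

```bash
cat > h.py <<'E'
from station import env,capture,outline_of
import cv2,numpy as np
from scipy.spatial.transform import Rotation as R
def ray(p,uv):
    f=200/np.tan(np.radians(p['vertical_fov']/2))
    M=np.array(p['rotation']); M=R.from_rotvec(M).as_matrix() if M.shape==(3,) else M
    return np.array(p['origin']),M@np.array([(uv[0]-p['cx'])/f,(uv[1]-p['cy'])/f,1])
def atz(p,uv,z):
    o,d=ray(p,uv);return o+d*(z-o[2])/d[2]
def tri(a,b):
    A=[];y=[]
    for o,d in (a,b):
        d=d/np.linalg.norm(d);P=np.eye(3)-np.outer(d,d);A.append(P);y.append(P@o)
    return np.linalg.lstsq(np.vstack(A),np.hstack(y),rcond=None)[0]
E
python3 - <<'E'
from h import *
np.set_printoptions(precision=1,suppress=True)
T=capture("top");S=capture("side")
def c(x,y):return (x/2.9+180,y/2.9+120)
def s(x,y):return (x/4.4+230,y/4.4+140)
print("knob",atz(T,c(277,214),136),atz(S,s(237,290),136),tri(ray(T,c(277,214)),ray(S,s(237,290))))
for a,b in (((311,340),(437,415)),((469,340),(558,287))):
    print("handle",atz(T,c(*a),76),atz(S,s(*b),76),tri(ray(T,c(*a)),ray(S,s(*b))))
print("corners")
for a in ((283,52),(510,52),(512,397),(273,397)):print(atz(T,c(*a),20))
print("arm top far",atz(T,c(392,66),86),"pin",atz(T,c(359,74),76),atz(T,c(429,74),76))
print("bar end",atz(T,c(434,224),100),"arm near end",atz(T,c(389,352),86))
print("scr",[atz(T,c(*a),20) for a in ((303,72),(487,72),(488,372),(296,372))])
E
```

```text
knob [590. 148. 136.] [587.5 151.7 136. ] [590.2 148.2 133.4]
handle [499.4 128.2  76. ] [499.8 126.   76. ] [499.  128.   77.5]
handle [496.3   2.8  76. ] [493.2  -2.5  76. ] [493.8   2.1  78.8]
corners
[758.2 155.4  20. ]
[752.5 -42.6  20. ]
[453.9 -33.   20. ]
[458.8 165.3  20. ]
arm top far [721.4  58.9  86. ] pin [718.5  86.6  76. ] [716.9  28.8  76. ]
bar end [586.   28.2 100. ] arm near end [487.4  66.1  86. ]
scr [array([739.5, 138.1,  20. ]), array([734.9, -22. ,  20. ]), array([475.1, -13.9,  20. ]), array([479., 146.,  20.])]
```

The press yaw is about -0.029 rad and its origin is about (576,62.5). The handle centre measures (497,65.5,77), matching the expected 76 mm height, and the knob measures (589,148.5). I'll use one tool-down orientation that closes along press x for both grasps, which keeps clear of the guide posts. First I'll check inverse kinematics (IK).

```bash
cat >> h.py <<'E'
np.set_printoptions(precision=2,suppress=True)
psi=-0.029;O=np.array([576.5,62.5,0]);C=R.from_rotvec([0,0,psi]).as_matrix()
W=lambda x,y,z:O+C@np.array([x,y,z])          # press -> world
g=env.grasp_offset
def down(a):return np.pi*np.array([np.cos(a),np.sin(a),0])
def st(m=''):
    s=env.get_state();print(m,round(s['clock'],1),C.T@(np.array(s['position'])-O),'F',C.T@np.array(s['force']),'gap',round(s['finger_gap'],1),flush=True)
    return s
E
python3 - <<'E'
from h import *
print("knob press",C.T@(np.array([589,148.5,0])-O),"handle",C.T@(np.array([497,65.5,0])-O))
for a in (psi/2+np.pi/4,psi/2-np.pi/4):
    print(a)
    for p in ((10,86,230),(10,86,100),(10,150,100),(-80,-42,54),(81,-42,269),(81,-42,400)):
        print(p,env.ik(W(*p),down(a)))
E
```

```text
knob press [10.   86.33  0.  ] handle [-79.55   0.69   0.  ]
0.7708981633974483
(10, 86, 230) [ 0.37  0.56 -1.02  1.68  0.51  1.19 -0.8 ]
(10, 86, 100) [ 0.29  0.69 -0.9   1.79  0.65  0.99 -0.9 ]
(10, 150, 100) [ 0.26  0.8  -1.05  1.73  0.78  1.09 -1.08]
(-80, -42, 54) [ 0.36  0.53 -0.66  2.08  0.51  0.69 -0.66]
(81, -42, 269) [ 0.35  0.5  -0.68  1.52  0.32  1.23 -0.41]
(81, -42, 400) [ 0.36  0.44 -0.72  1.33  0.28  1.48 -0.37]
-0.7998981633974482
(10, 86, 230) [ 0.46  0.65 -1.18  1.67  0.63  1.26  2.25]
(10, 86, 100) [ 0.45  0.86 -1.19  1.78  0.88  1.15  2.08]
(10, 150, 100) [ 0.33  0.89 -1.19  1.73  0.89  1.18  1.99]
(-80, -42, 54) [ 0.72  0.79 -1.19  2.06  0.93  0.97  2.14]
(81, -42, 269) [-0.87  0.75  1.27  1.61 -0.73  1.34 -2.67]
(81, -42, 400) [ 0.59  0.59 -1.18  1.31  0.54  1.58  2.59]
```

```bash
cat >> h.py <<'E'
A=down(psi/2+np.pi/4)
E
python3 - <<'E'
from h import *
env.move_to(W(10,86.3,260),A);st('above')
env.move_linear(W(10,86.3,101));s=st('at')
env.grip(0);s=st('grip')
f0=C.T@np.array(s['force'])
y=86.3
while y<86.3+63:
    y+=4;env.move_linear(W(10,y,101),max_speed=60)
    s=st(y);f=C.T@np.array(s['force'])
    if abs(f[1]-f0[1])>15:break
for n in("top","side"):cv2.imwrite(f"pics/{n}1.png",capture(n)["pixels"][:,:,::-1])
a=cv2.imread("pics/top1.png")[120:270,180:450];b=cv2.imread("pics/side1.png")[140:290,200:410]
cv2.imwrite("pics/c3.png",np.hstack([cv2.resize(a,(400,300)),cv2.resize(b,(400,300))]))
E
```

```text
above 4.3 [ 10.36  85.27 259.79] F [-0.33 -0.46 -0.52] gap 85.2
at 5.5 [ 10.62  86.78 102.04] F [ 0.05 -0.29  0.92] gap 85.7
grip 6.1 [ 11.04  86.33 101.44] F [ 3.66 -0.27  1.45] gap 18.8
90.3 6.4 [ 11.    90.64 101.42] F [5.18 0.48 2.11] gap 19.0
94.3 6.6 [ 11.    94.84 101.43] F [ 6.01 -0.56  0.32] gap 18.8
98.3 6.9 [ 11.01  98.88 101.41] F [6.01 0.08 1.01] gap 18.6
102.3 7.1 [ 11.03 102.91 101.43] F [5.99 1.08 1.03] gap 18.5
106.3 7.4 [ 11.05 106.9  101.45] F [6.03 0.36 0.82] gap 18.5
110.3 7.6 [ 11.04 110.88 101.42] F [6.26 0.2  0.93] gap 18.7
114.3 7.9 [ 11.05 114.88 101.45] F [6.66 0.   0.78] gap 18.7
118.3 8.1 [ 11.06 118.88 101.45] F [ 5.94 -1.15  2.12] gap 18.7
122.3 8.4 [ 11.07 122.85 101.43] F [ 6.25 -0.    1.25] gap 18.9
126.3 8.6 [ 11.09 126.81 101.44] F [6.13 0.75 1.25] gap 18.2
130.3 8.9 [ 11.07 130.84 101.43] F [5.6  0.29 1.8 ] gap 18.6
134.3 9.1 [ 11.11 134.82 101.43] F [ 5.81 -0.12  0.83] gap 18.2
138.3 9.4 [ 11.1  138.78 101.4 ] F [5.77 0.79 1.07] gap 18.6
142.3 9.6 [ 11.13 142.78 101.44] F [6.51 0.31 2.21] gap 18.3
146.3 9.9 [ 11.15 144.4  101.31] F [ 4.48 -5.82  5.71] gap 18.9
150.3 10.1 [ 11.2  144.42 101.09] F [  0.78 -15.45  12.47] gap 18.4
```

View pics/c3.png

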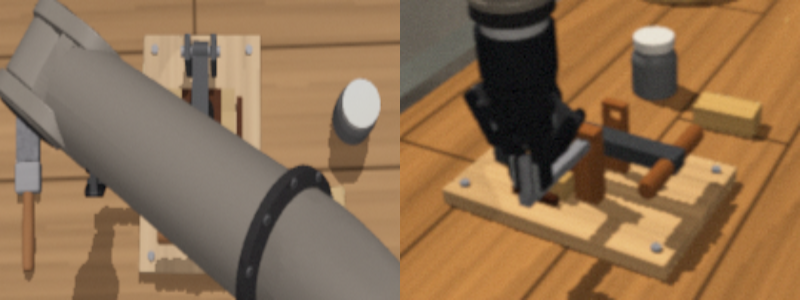

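The bar reached its stop at about 144.4 mm (58 mm of travel), and the side view shows it clear of the arm, with the arm still down. Next I'll release the knob and take the handle on the -y side.

```bash
python3 - <<'E'
from h import *
env.move_linear(W(10.5,144.2,101),max_speed=60)
env.grip(85);env.move_linear(W(10.5,144.2,220));st('up')
env.move_to(W(-80,-42,200),A);st('above')
env.move_linear(W(-80,-42,56));st('at')
env.grip(0);s=st('grip')
dx=(C.T@(np.array(s['position'])-O))[0]+80
dx=np.clip(dx,-5,5);print('dx',dx)
for th in np.arange(0.1,1.31,0.1):
    p=(140-220*np.cos(th)+dx,-42,56+220*np.sin(th))
    env.move_linear(W(*p),max_speed=80);s=st(round(th,2))
    if np.linalg.norm(s['force'])>30:print('force stop');break
cv2.imwrite("pics/side2.png",capture("side")["pixels"][:,:,::-1])
E
```

```text
up 12.1 [ 10.07 143.67 219.  ] F [-0.5  -0.49  0.2 ] gap 85.2
above 12.9 [-79.27 -40.85 200.32] F [ 0.28  0.11 -0.35] gap 85.1
at 14.0 [-79.35 -41.57  56.66] F [-0.02 -0.72  0.22] gap 84.8
grip 14.7 [-79.25 -42.1   56.36] F [ 2.15 -1.    3.23] gap 20.5
dx 0.7533809402992091
0.1 15.1 [-78.2  -42.12  78.23] F [0.16 0.18 2.54] gap 20.2
0.2 15.5 [-74.83 -42.12 100.3 ] F [ 0.11 -1.36  2.76] gap 20.0
0.3 15.9 [-69.35 -42.16 121.63] F [-0.86 -1.97  3.31] gap 20.6
0.4 16.4 [-61.69 -42.15 142.37] F [-3.11 -1.84  2.64] gap 20.0
0.5 16.8 [-51.88 -42.16 162.45] F [-2.98 -3.6   3.99] gap 20.5
0.6 17.2 [-39.74 -42.2  181.95] F [-4.3  -4.64  5.28] gap 20.3
0.7 17.6 [-25.91 -42.18 199.75] F [-4.57 -4.54  6.23] gap 20.2
0.8 18.1 [-10.63 -42.25 215.83] F [-4.56 -3.94  5.41] gap 20.3
0.9 18.5 [  5.99 -42.27 230.2 ] F [-2.75 -4.03  5.04] gap 20.3
1.0 18.9 [ 23.85 -42.31 242.71] F [-1.24 -4.52  3.72] gap 20.0
1.1 19.3 [ 42.4  -42.35 253.17] F [-1.23 -4.29  2.54] gap 20.6
1.2 19.8 [ 62.39 -42.43 262.01] F [-0.39 -4.69  3.45] gap 20.0
1.3 20.2 [ 82.05 -42.49 268.46] F [-3.72 -5.38  4.12] gap 20.1
```

View pics/side2.png

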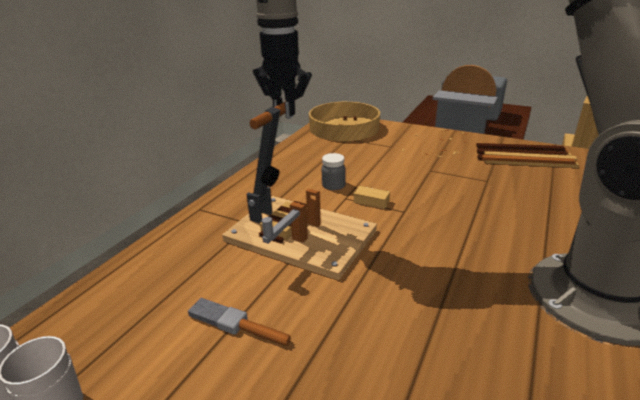

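The side view shows the arm standing open, held at the handle near (270,115), with the bar out and the brush, jar and offcut where they were. Now I'll let go and back straight up.

```bash
python3 - <<'E'
from h import *
env.grip(85);st('open')
s=env.get_state();p=np.array(s['position'])
env.move_linear(p+[0,0,120],max_speed=100);st('up')
env.move_to(p+np.array([-150,-150,140]),A)
env.sleep(0.5);st('clear')
v=[]
for n in("top","side"):
    P=capture(n)["pixels"][:,:,::-1];v.append(cv2.resize(P[90:290,160:460],(400,267)))
cv2.imwrite("pics/c4.png",np.hstack(v))
E
```

```text
open 20.9 [ 81.94 -41.9  267.96] F [0.03 0.04 0.94] gap 85.0
up 22.2 [ 81.71 -42.11 387.12] F [-0.48 -0.06  0.07] gap 85.0
clear 23.6 [ -63.48 -195.9   407.88] F [0.62 0.61 0.16] gap 85.1
```

View pics/c4.png

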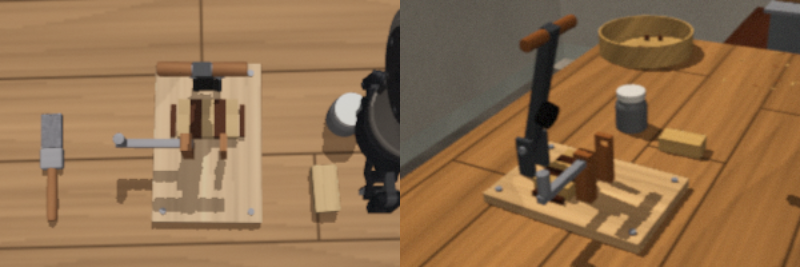

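The arm stands open, the lock bar is fully out, the panel is in place, and the brush, jar and offcut are undisturbed. The gripper is clear, so I'm handing in the job.

```bash
python3 -c "
from station import env
print(env.finish_job())"
```

```text
the job is handed in; nothing more can be done
None
```

The job is handed in, but no verdict came back: the lock bar is out to its stop, the press arm stands open at about 1.3 rad by the tool's position, and in the last pictures the panel, jar, offcut and brush look unmoved.

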